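Pack the comparator stand's foot with the slotted shim

ROBOT

A 6-joint arm with a two-finger parallel gripper is mounted at the origin on the work surface; the furniture and walls round the work are solid. World frame = base frame: x ahead of the robot, y to its left, z up, the work surface at z = 0. Lengths are in m, angles in rad, forces in N, time in s.
With the tool pointing down it reaches from about 0.3 to 0.775 m from the base axis. Payload 14.6 kg.
Tool frame: the origin (TCP) lies at the very end of the fingers, on their centre line; the grasp point (between the pads) lies 19 mm behind it; z points along the fingers, y is the line along which they close (so a half turn about z gives the same grasp; the last joint's range is limited). The gripper opens to 94 mm and grips with 3 to 60 N. Pads are 16 mm wide; open, the fingers measure 119 mm over their backs; the gripper's body (75 mm by 177 mm) begins 78 mm behind the grasp point.
Start: joints at [-1.311, 0.3, 1.521, -0, 1.321, -0.067], TCP at [0.177, -0.521, 0.205] pointing down, gripper open.
Joint ranges: [-3.03, 3.03], [-0.79, 2.21], [0.23, 2.52], [-1.04, 4.18], [0, 3.07], [-2.55, 2.55]. Speed limits (rad/s): [2.22, 2.22, 2.57, 3.14, 3.14, 3.14].

INTERFACE

Orientations are given as [roll, pitch, yaw] about the fixed x, y, z axes, in that order (R = Rz(yaw) Ry(pitch) Rx(roll)).
In Python, from station import ctrl, cams gives the robot as it stands. The module is installed in compiled form; this text tells all that it offers.
- The arm moves only by the tool arm_command, never from a script. Its argument "plan" is a list that holds one entry, the list of rows, each a list of 7 numbers: the shift along the tool's x, y, z in shares of 1000 mm (1.0 is 1000 mm), then the turn, a rotation vector about the tool's x, y, z in shares of pi rad (1.0 is pi rad), then the closure, from -1 (fully open) to 1 (shut). A call has 1 to 12 rows; each row is the pose to reach, as a shift and turn from the pose commanded when the call began, along the tool's axes at that moment; what a row does not reach only later rows make up. A row lasts 1/10 s, in which the tool goes at most 50 mm and 8.59 degrees, less where a joint would pass 70% of its speed; a pose out of reach is approached as far as the arm can. Shift and turn numbers lie between -1 and 1, and a call with a number outside is refused. A call with a gripper value outside its range is refused whole. The fingers move at their own pace and stop on an object; "squeeze" is the grip in N (left out, the last holds). Time passes only in rows, so rows that repeat a pose let the fingers close. It gives the time, the measured TCP pose, the force, the opening and the grip force at its end, in the units of the state.
- ctrl.get_obs(): the state, without advancing time (a new reading comes with each control period).
- cams.camera(name): name is "scene" or "side" or "wrist"; returns (picture, depth): 384x512x3 uint8, blue, green, red; 384x512 float32, m along the optical axis (not along the pixel's ray), 0 where there is no reading.
- cams.camera_info(name): a dict with "fx", "fy", "cx", "cy" (pixels), "world_to_cam" (4x4, takes a point from world to camera coordinates). Camera axes: x right, y down, z forward; pixel columns grow to the right and rows downward; lengths in m; the calibration is good to about 2 mm. A picture is of the moment at which its call begins: read the wrist's pose just before it. camera_info takes no time and is no camera call; for the wrist camera it gives the pose at the moment of the call.
- ctrl.hand_in(): hands the job in; it is judged then, once.
The state is a dict: "time_s": time; "qpos": joint angles; "joint_vel": joint speeds; "tau": joint torques, N m; "ee_pos": TCP position; "eef_rot": TCP orientation; "force": force on the tool from outside, world axes, zero at the start; "moment": the same for the moment, N m; "grip_width": finger opening in m; "grip_force": force on a finger pad.
Only numpy, scipy, OpenCV 4.12 (cv2) and the standard library are available. Lean on these libraries where they do the work, as an engineer would, in place of code of your own. Each camera call takes 0.05 s, during which the arm holds its last target. There are 200 camera calls.

TASK

The foot of the dial-gauge stand hangs just clear of its base and needs packing before its nut is tightened: fetch the slotted steel shim that lies flat on the lapping plate. It is too thin to pick up there, so slide it until its plain end sticks out well over the plate's edge, then take it by that end. Set it down on the stand's base with its slot end started under the foot, straddling the stud, and its plain end still overhanging the base's front edge; let go, then push it home square until its plain end is flush with that front edge, without dropping it or disturbing the stopwatch or the calculator.

Things in the scene. Friction and masses are not known exactly. Their poses are not given: they have to be found in the camera images.
- plate: Fixed dark steel lapping plate, a plain block 130 (its x) x 140 (its y) x 40 mm high; upper 28 mm full size, lower 12 mm set back 10 mm all round; a small pin boss on each x side. Origin at the centre of its underside on the bench, z up; flat top at z = 40 mm. Left of the stand.
- plate_edge (a point): Middle of the top edge of the lapping plate's right side (towards the stand), 70 mm from its centre along its -y, 40 mm above the bench. Axes as the plate's.
- shim: Bare-steel slotted shim, 110 (its x) x 56 (its y) x 3 mm thick, 130 g. Origin at the centre of that outline on its underside, z up. A slot 22 mm wide, 42 mm deep is open at the +x end (prongs 17 mm wide); the -x end is plain. Centre of mass 6 mm from the origin towards the plain end. Starts flat on the lapping plate. Oiled: slides easily; shut fingertips pressed on it with about 5 N drag it.
- shim_tail (a point): At the start this end points to the plate's right edge within 0.25 rad. Middle of the shim's plain end on its underside, 55 mm along the shim's -x from its origin. Axes as the shim's.
- shim_slot (a point): Middle of the bottom of the shim's slot, on the underside, 13 mm along the shim's +x from its origin.
- stand: Fixed dial-gauge stand: grey base block 130 (its x) x 100 (its y) x 45 mm high, flat top; its front, towards the robot, is its -x side. Origin at the centre of the base's underside. A dark steel foot hangs over the base; behind it a column carries a dial gauge (55 mm wide, centred 165 mm above the bench, face 86 mm behind the front edge), top 195 mm above the bench.
- stand_front (a point): Middle of the top front edge of the stand's base, 65 mm along the stand's -x from its centre, 45 mm above the bench. Axes as the stand's: +x goes under the foot, z up. Target of shim_tail.
- stand_nose (a point): Middle of the lower edge of the foot's nose (front), 58 mm behind the base's front edge, 50 mm above the bench. The foot is 66 mm wide, 52 mm deep, 14 mm thick, its underside 5 mm above the base top (the nose is relieved upwards by another 5 mm over its first 3 mm); the gap beneath is open for the whole 52 mm, save for the stud.
- stand_stud (a point): Axis of the stud at the base top: 10 mm in diameter, on the stand's centre line 18 mm behind the nose, through the gap and the foot; nut on top, up to 79 mm above the bench. The shim's slot straddles it when home.
- stopwatch: Bystander: black round stopwatch 68 x 58 x 15 mm lying on the bench near the robot, between plate and stand; origin at the centre of its underside. Leave alone.
- calculator: Bystander: black pocket calculator 125 x 78 x 17 mm lying farther right; origin at the centre of its underside. Leave alone.

How it is judged:
On the way, in this order (a step that is already met when the one before it is completed fails the run):
1. the shim lies flat on the lapping plate with the middle of its plain end at least 18 mm out beyond an edge (angle between shim's own z axis and vertical below 0.05 rad and height (world z) of shim between 0.037 and 0.0435 m and contact force between shim and plate above 0.2 N and (y of shim_tail in the frame of plate below -0.088 m or x of shim_tail in the frame of plate below -0.083 m or x of shim_tail in the frame of plate above 0.083 m)), for 0.2 s.
2. the shim rests on the stand's base, let go, its slot end at least 6 mm under the foot's nose and in line with the stud, its plain end overhanging the front edge by 8 mm or more (angle between shim's own z axis and vertical below 0.05 rad and z of shim_tail in the frame of stand_front between -0.003 and 0.004 m and y of shim_slot in the frame of stand_front between -0.0075 and 0.0075 m and x of shim_tail in the frame of stand_front between -0.046 and -0.008 m and contact force between shim and the fingers below 0.05 N and contact force between shim and stand above 0.2 N and angle between the x axis of shim and the x axis of stand, either way round below 0.3 rad), for 0.2 s.
At the end, for the whole second after the job is handed in: The shim lies flat on the stand's base under the foot, slot round the stud (slot middle within 7.5 mm of the stand's centre line), square within 0.1 rad, the middle of its plain end within 4 mm of flush with the base's front edge, at rest and let go (angle between shim's own z axis and vertical below 0.05 rad and z of shim_tail in the frame of stand_front between -0.003 and 0.004 m and y of shim_slot in the frame of stand_front between -0.0075 and 0.0075 m and x of shim_tail in the frame of stand_front between -0.004 and 0.004 m and angle between the x axis of shim and the x axis of stand, either way round below 0.1 rad and linear speed of shim below 0.01 m/s and contact force between shim and stand above 0.2 N); the robot touches nothing.
It fails at once if the shim is dropped to the bench (height (world z) of shim below 0.025 m).
It fails at once if the stopwatch is moved more than 20 mm (distance of stopwatch from where it was at the start of the episode above 0.02 m).
It fails at once if the calculator is moved more than 20 mm (distance of calculator from where it was at the start of the episode above 0.02 m).
It also fails if it takes over 58 s, if anything falls off the work surface, if the arm or the gripper's body presses on something with over 40 N, if the wrist force passes 120 N, or if a joint passes its speed limit or range.

## Working session

There is one attempt and no reset: what is moved stays moved. The work goes in short steps, Python scripts to look and compute and a tool call to move; the robot and the scene stay as the last step left them, time stands still between calls to the robot, and variables do not carry over. Pictures are saved under pics/ and viewed, at most 13 in all, crops included, and the job is handed in when it is done.

Besides the shell and the picture viewer there is one more tool, called after "Call:" as a command line: name --argument value ..., lists and objects as JSON in quotes. arm_command: Moves the arm, as the interface text tells. Its arguments: {"type":"object","properties":{"plan":{"type":"array"},"squeeze":{"type":"number"}},"required":["plan"]}

```bash
mkdir -p pics
cat > h.py <<'E'
import numpy as np, cv2
from station import ctrl, cams
def snap(n,f):
    p,d=cams.camera(n); cv2.imwrite(f'pics/{f}.png',p); np.savez(f'pics/{f}.npz',d=d,p=p,**{k:np.array(v) for k,v in cams.camera_info(n).items()}); return p,d
def world(f):
    z=np.load(f'pics/{f}.npz'); d=z['d']; v,u=np.indices(d.shape)
    P=np.stack([(u-z['cx'])/z['fx']*d,(v-z['cy'])/z['fy']*d,d,np.ones_like(d)],-1)
    W=P@np.linalg.inv(z['world_to_cam']).T
    W=W[...,:3]; W[d==0]=np.nan; return W
E
python3 - <<'E'
from h import *
a,_=snap('scene','s0'); b,_=snap('side','d0')
cv2.imwrite('pics/s0b.png',cv2.resize(a,(800,600)))
cv2.imwrite('pics/d0b.png',cv2.resize(b,(800,600)))
for n in('scene','side'):
  M=np.linalg.inv(cams.camera_info(n)['world_to_cam']);print(n,M[:3,3].round(3),M[:3,2].round(2))
print(ctrl.get_obs())
E
```

```text
scene [-0.034  0.547  0.474] [ 0.62 -0.62 -0.49]
side [0.456 0.869 0.727] [ 0.05 -0.79 -0.61]
{'time_s': 0.1, 'qpos': array([-1.31061621e+00,  3.00425147e-01,  1.52152187e+00, -3.10305480e-06,
        1.32068116e+00, -6.66210313e-02]), 'joint_vel': array([-0.00090081, -0.00071442, -0.00026614, -0.00117894, -0.00034558,
        0.00119574]), 'tau': array([ 7.13068366e-04, -5.32645297e+01, -3.53278971e+01,  7.09955301e-02,
        2.35056173e-02, -5.92326342e-05]), 'ee_pos': array([ 0.17648387, -0.52067049,  0.20493658]), 'eef_rot': array([-3.14055923e+00, -6.59374689e-05,  3.26801886e-01]), 'force': array([ 0.1866683 , -0.70246465, -0.4740506 ]), 'moment': array([ 0.03494008, -0.00299097, -0.01831664]), 'grip_force': 0.0, 'grip_width': 0.09385833003496795}
```

View pics/s0b.png

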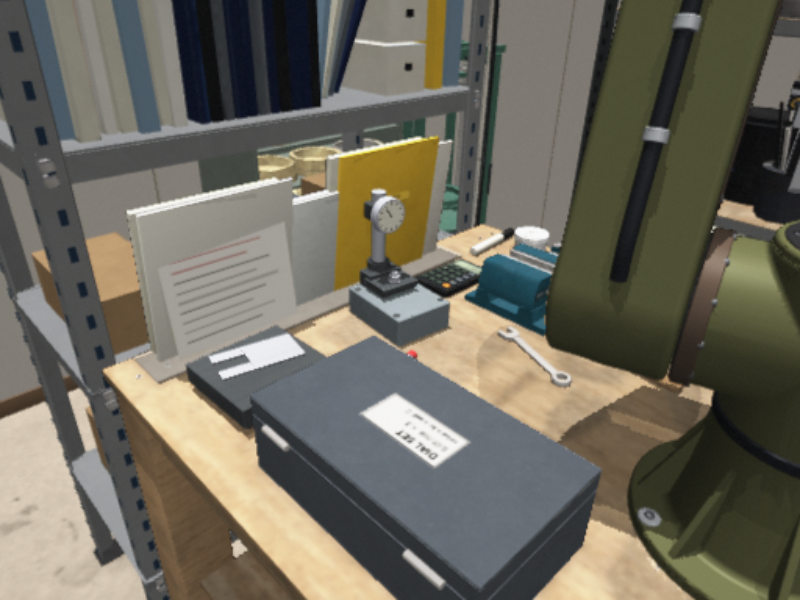

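View pics/d0b.png

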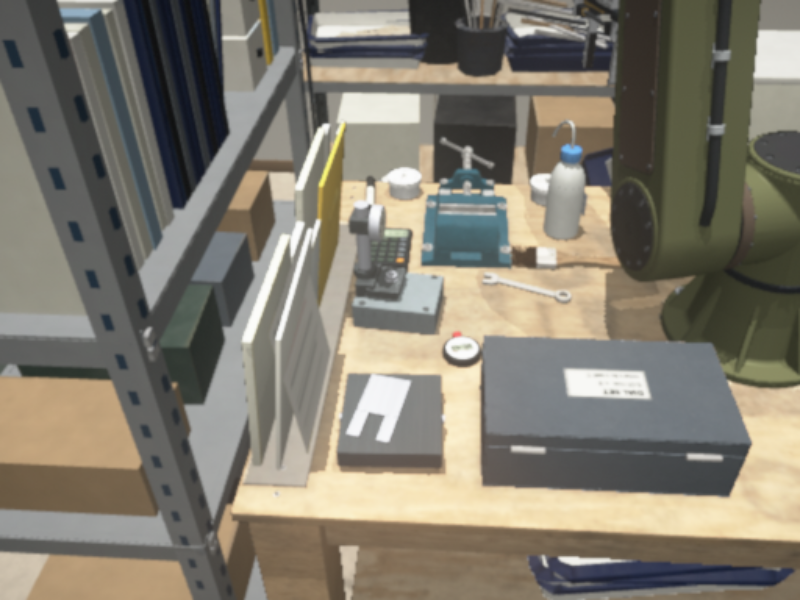

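The shim lies bright on the dark plate (side picture about (378,408) of 800x600), slot towards the side camera and plain end towards the stand. The stand is at (398,300), the stopwatch at (462,350), the calculator at (395,250), and a tall case sits between the plate and the robot. Next I'll measure by colour and depth.

Run:
```python
from h import *
W=world('d0'); p=np.load('pics/d0.npz')['p']
s=1.5625
def rect(u0,v0,u1,v1,zl,zh,extra=None):
    m=np.zeros(W.shape[:2],bool); m[int(v0/s):int(v1/s),int(u0/s):int(u1/s)]=1
    m&=(W[...,2]>zl)&(W[...,2]<zh)
    if extra is not None:m&=extra
    return m
def rep(n,m):
    P=W[m]; r=cv2.minAreaRect(P[:,:2].astype(np.float32)*1000); print(n,m.sum(),'zmed',np.median(P[:,2]).round(4),'rect c',np.round(r[0],1),np.round(r[1],1),round(r[2],1)); print('  ',cv2.boxPoints(r).round(1).tolist())
br=p.min(-1)>130
rep('plate',rect(325,365,450,470,.034,.05))
rep('shim',rect(335,365,420,450,.034,.055,br))
rep('standtop',rect(345,265,450,335,.039,.049))
rep('watch',rect(435,325,485,370,.006,.025))
rep('foot',rect(345,250,420,300,.055,.075))
rep('nut/col',rect(345,190,420,300,.1,.2))
rep('calc',rect(370,220,415,290,.010,.025))
rep('case',rect(475,330,750,490,.06,.2))
rep('books',rect(240,110,345,480,.05,.35))
print(np.nanmax(W[rect(475,330,750,490,.06,.2)][:,2]), np.nanmax(W[rect(240,110,345,480,.05,.35)],0))
```

```text
plate 3364 zmed 0.0401 rect c [528.4 234.4] [130.  143.2] 2.1
   [[460.79998779296875, 303.6000061035156], [466.20001220703125, 160.5], [596.0, 165.3000030517578], [590.7000122070312, 308.3999938964844]]
shim 2211 zmed 0.0406 rect c [543.4 231.1] [100.5 136. ] 2.5
   [[490.29998779296875, 296.79998779296875], [496.1000061035156, 161.0], [596.5999755859375, 165.3000030517578], [590.7000122070312, 301.20001220703125]]
standtop 891 zmed 0.044 rect c [539.  -17.8] [103.1 130.3] 83.7
   [[468.6000061035156, -61.900001525878906], [598.0999755859375, -76.30000305175781], [609.4000244140625, 26.200000762939453], [480.0, 40.599998474121094]]
watch 384 zmed 0.0136 rect c [441.3  64.8] [56.9 89.1] 12.6
   [[403.8999938964844, 102.0999984741211], [423.29998779296875, 15.100000381469727], [478.70001220703125, 27.5], [459.3999938964844, 114.4000015258789]]
foot 464 zmed 0.0638 rect c [569.5 -20.2] [70.6 75.4] 83.8
   [[528.2000122070312, -51.29999923706055], [603.2000122070312, -59.400001525878906], [610.7999877929688, 10.899999618530273], [535.7999877929688, 19.0]]
nut/col 629 zmed 0.1691 rect c [579.  -28.7] [60.3 56.9] 65.7
   [[540.7000122070312, -44.5], [592.5999755859375, -67.80000305175781], [617.4000244140625, -12.899999618530273], [565.5, 10.5]]
calc 523 zmed 0.0142 rect c [ 567.9 -185.4] [123.3  69.2] 89.5
   [[532.7999877929688, -246.8000030517578], [602.0, -247.39999389648438], [603.0, -124.0999984741211], [533.7999877929688, -123.5]]
case 12492 zmed 0.0999 rect c [218.6 223.4] [416.6 228.2] 12.0
   [[-8.899999618530273, 291.5], [38.70000076293945, 68.30000305175781], [446.1000061035156, 155.3000030517578], [398.5, 378.3999938964844]]
books 8391 zmed 0.1689 rect c [701.3 -78.3] [195.9 787.7] 15.8
   [[499.70001220703125, 273.8999938964844], [714.2999877929688, -484.0], [902.7999877929688, -430.6000061035156], [688.2999877929688, 327.29998779296875]]
0.10525638994459097 [0.868688   0.31358524 0.28091942]
```

Run:
```python
from h import *
p=np.load('pics/d0.npz')['p']
a=cv2.resize(p[165:300,205:315],None,fx=4.4,fy=4.4,interpolation=cv2.INTER_CUBIC);cv2.imwrite('pics/c0.png',a);print(a.shape)
```

```text
(594, 484, 3)
```

View pics/c0.png

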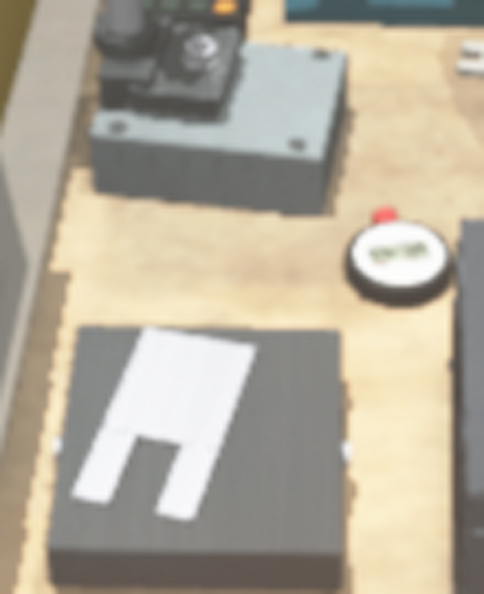

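The crop shows shim plain-end corners at (147,328) and (257,347), prong tips at (73,495)/(108,502) and (156,512)/(193,520). Stand front-edge corners are (347,55) and (323,160).

```bash
cat >> h.py <<'E'
def ray(f,uv,z):
    q=np.load(f'pics/{f}.npz'); T=np.linalg.inv(q['world_to_cam']); uv=np.atleast_2d(uv).astype(float)
    D=np.c_[(uv[:,0]-q['cx'])/q['fx'],(uv[:,1]-q['cy'])/q['fy'],np.ones(len(uv))]@T[:3,:3].T
    return T[:3,3]+D*((z-T[2,3])/D[:,2])[:,None]
E
python3 - <<'E'
from h import *
def cr(l,z): return (ray('d0',np.array(l)/4.4+[205-.4,165-.4],z)*1000).round(1)[:,:2]
print('shim',cr([(147,328),(257,347),(193,520),(73,495)],.043).tolist())
print('plate',cr([(80,327),(340,331),(342,551),(50,551)],.040).tolist())
print('stand',cr([(347,55),(323,160),(92,122)],.045).tolist())
print('watch',cr([(400,255)],.015))
W=world('d0');p=np.load('pics/d0.npz')['p']
# refined shim
g=p.min(-1).astype(int); m=np.zeros(g.shape,bool); m[235:290,215:268]=1
m&=(g>160); n,l,st,_=cv2.connectedComponentsWithStats(m.astype(np.uint8)); k=1+st[1:,4].argmax(); v,u=np.nonzero(l==k)
P=ray('d0',np.c_[u,v],.043)[:,:2]*1000
r=cv2.minAreaRect(P.astype(np.float32));print(len(P),r,cv2.boxPoints(r).round(1).tolist())
# case bounds
m=np.abs(W[...,2]-.1)<.006; m[:210]=0;m[:,:300]=0
print(cv2.boxPoints(cv2.minAreaRect((W[m][:,:2]*1000).astype(np.float32))).round(0).tolist())
m=(W[...,2]>.06); m[:,225:]=0; m[:70]=0;m&=(W[...,0]<.8)
P=W[m]; P=P[(P[:,0]<.72)]
for y in np.arange(-.2,.35,.05):
  Q=P[abs(P[:,1]-y)<.02]; print(round(y,2),len(Q),Q[:,0].min().round(3) if len(Q) else None, np.percentile(Q[:,0],5).round(3) if len(Q) else None)
# column/gauge
E
```

```text
shim [[559.4, 169.9], [505.1, 179.9], [526.4, 288.3], [580.9, 277.1]]
plate [[592.6, 168.0], [465.7, 163.7], [460.6, 299.3], [587.2, 306.6]]
stand [[468.5, -56.0], [478.7, 39.2], [606.4, 13.3]]
watch [[436.2  79.3]]
1363 ((547.411865234375, 224.5411376953125), (106.29915618896484, 135.98220825195312), 3.1892967224121094) [[490.6000061035156, 289.5], [498.1000061035156, 153.6999969482422], [604.2999877929688, 159.60000610351562], [596.7000122070312, 295.3999938964844]]
[[112.0, 143.0], [412.0, 143.0], [412.0, 318.0], [112.0, 319.0]]
-0.2 147 0.636 0.638
-0.15 253 0.637 0.638
-0.1 328 0.638 0.639
-0.05 345 0.638 0.64
-0.0 500 0.605 0.639
0.05 170 0.646 0.647
0.1 265 0.635 0.637
0.15 563 0.635 0.636
0.2 670 0.634 0.636
0.25 965 0.634 0.636
0.3 1367 0.634 0.637
```

Careful with the scale: shifts go in shares of 1000 mm and turns go in shares of pi rad. That gives: -374 mm / 1000 = -0.374, -100 mm / 1000 = -0.1.

Call:
arm_command --plan '[[[0,0,-0.05,0,0,0,1],[0,0,-0.1,0,0,0,1],[0.363,-0.374,-0.155,0,0,0,1],[0.363,-0.374,-0.155,0,0,0,1],[0.363,-0.374,-0.155,0,0,0,1],[0.363,-0.374,-0.155,0,0,0,1],[0.363,-0.374,-0.155,0,0,0,1],[0.363,-0.374,-0.155,0,0,0,1],[0.363,-0.374,-0.155,0,0,0,1],[0.363,-0.374,-0.155,0,0,0,1],[0.363,-0.374,-0.155,0,0,0,1],[0.363,-0.374,-0.155,0,0,0,1]]]' --squeeze 20

```text
time_s: 1.3
ee_pos: [0.3902, -0.0697, 0.3582]
eef_rot: [3.141, -0.0, 0.327]
force: [0.8, -0.9, -0.9]
grip_width: 0.0022
grip_force: 0.0
```

Run:
```python
from h import *
a,_=snap('wrist','w1'); cv2.imwrite('pics/w1b.png',cv2.resize(a,(800,600),interpolation=cv2.INTER_CUBIC))
M=np.linalg.inv(cams.camera_info('wrist')['world_to_cam']);print(M[:3,3].round(3),M[:3,:3].round(2)); print(ctrl.get_obs()['ee_pos'])
W=world('w1'); print(np.nanmin(W.reshape(-1,3),0),np.nanmax(W.reshape(-1,3),0))
```

```text
[ 0.465 -0.039  0.537] [[ 0.33 -0.91 -0.25]
 [-0.95 -0.32 -0.08]
 [-0.    0.26 -0.96]]
[ 0.39235874 -0.06419672  0.35872175]
[-0.7139905  -1.47857648 -0.79295174] [1.08437132 1.07157223 0.4910403 ]
```

View pics/w1b.png

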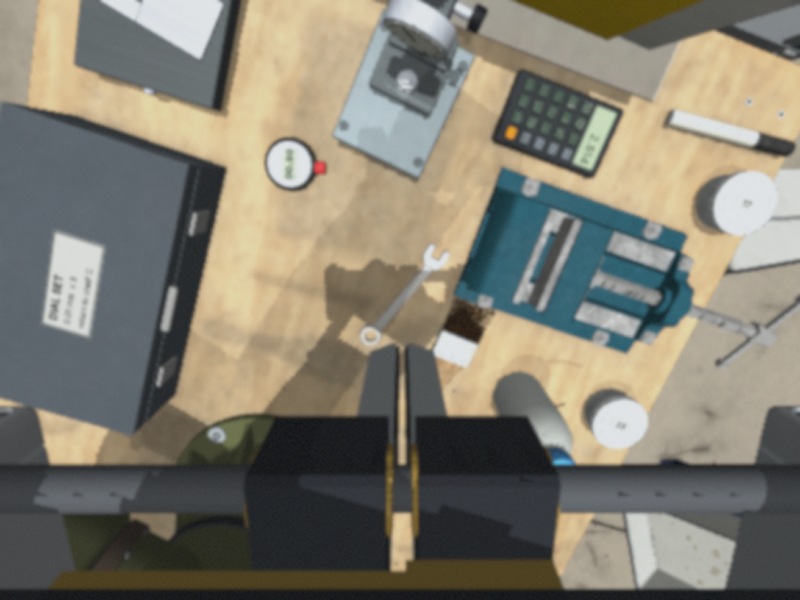

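The wrist view shows the stand's front corners at about (334,132) and (419,178), its right edge to (474,68), the nut at (405,82), the stopwatch at (290,164), and the shim just at the top left.

Run:
```python
from h import *
f=1/1.5625
def r(l,z): return (ray('w1',np.array(l)*f-.2,z)*1000).round(1)[:,:2].tolist()
print('front',r([(333,133),(419,178),(474,68)],.045)); print('nut',r([(405,81)],.077)); print('watch',r([(290,164)],.015))
W=world('w1'); m=abs(W[...,2]-.045)<.003; m[:,:205]=0;m[:,310:]=0;m[125:]=0
R=cv2.minAreaRect((W[m][:,:2]*1000).astype(np.float32));print(m.sum(),R,cv2.boxPoints(R).round(1).tolist())
```

```text
front [[482.0, 42.1], [468.8, -55.9], [585.2, -72.0]]
nut [[546.3, -13.3]]
watch [[436.7, 82.7]]
3376 ((536.9954833984375, -12.58258056640625), (99.75856018066406, 129.59097290039062), 83.92744445800781) [[467.29998779296875, -55.29999923706055], [596.2000122070312, -69.0], [606.7000122070312, 30.200000762939453], [477.79998779296875, 43.900001525878906]]
```

Converted, 224 mm / 1000 = 0.224, -211 mm / 1000 = -0.211.

Call:
arm_command --plan '[[[0.224,-0.211,0,0,0,0,1],[0.224,-0.211,0,0,0,0,1],[0.224,-0.211,0,0,0,0,1],[0.224,-0.211,0,0,0,0,1],[0.224,-0.211,0,0,0,0,1],[0.224,-0.211,0,0,0,0,1],[0.224,-0.211,0,0,0,0,1],[0.224,-0.211,0.1,0,0,0,1],[0.224,-0.211,0.2,0,0,0,1],[0.224,-0.211,0.2,0,0,0,1],[0.224,-0.211,0.2,0,0,0,1],[0.224,-0.211,0.2,0,0,0,1]]]'

```text
time_s: 2.55
ee_pos: [0.5315, 0.1985, 0.1521]
eef_rot: [-3.141, 0.011, 0.326]
force: [-0.8, 0.8, -0.1]
grip_width: 0.0003
grip_force: 0.0
```

```bash
cat >> h.py <<'E'
def go(tx,ty,tz,yaw=None):
    o=ctrl.get_obs(); p=o['ee_pos']; y=o['eef_rot'][2]; d=(np.array([tx,ty,tz])-p*1000)
    print('t',round(o['time_s'],2),'ee',(p*1000).round(1),'rot',o['eef_rot'].round(3),'F',o['force'].round(1),'| shift x,y,z:',round(np.cos(y)*d[0]+np.sin(y)*d[1],1),round(np.sin(y)*d[0]-np.cos(y)*d[1],1),round(-d[2],1),'turn z:',None if yaw is None else round(-(yaw-y),3))
E
python3 - <<'E'
from h import *
snap('wrist','w2'); go(541,217,45)
W=world('w2'); p=np.load('pics/w2.npz')['p']
m=(abs(W[...,2]-.042)<.005)&(W[...,1]>.15)&(W[...,1]<.32)&(W[...,0]>.45)
print(m.sum()); g=p.min(-1); print(np.percentile(g[m],[5,50,95]))
cv2.imwrite('pics/w2b.png',cv2.resize(p,(800,600),interpolation=cv2.INTER_CUBIC))
E
```

```text
t 2.6 ee [533.4 199.2 156.6] rot [-3.141  0.005  0.326] F [ 0.4 -0.3  1.5] | shift x,y,z: 12.9 -14.5 111.6 turn z: None
13409
[ 67. 104. 220.]
```

View pics/w2b.png

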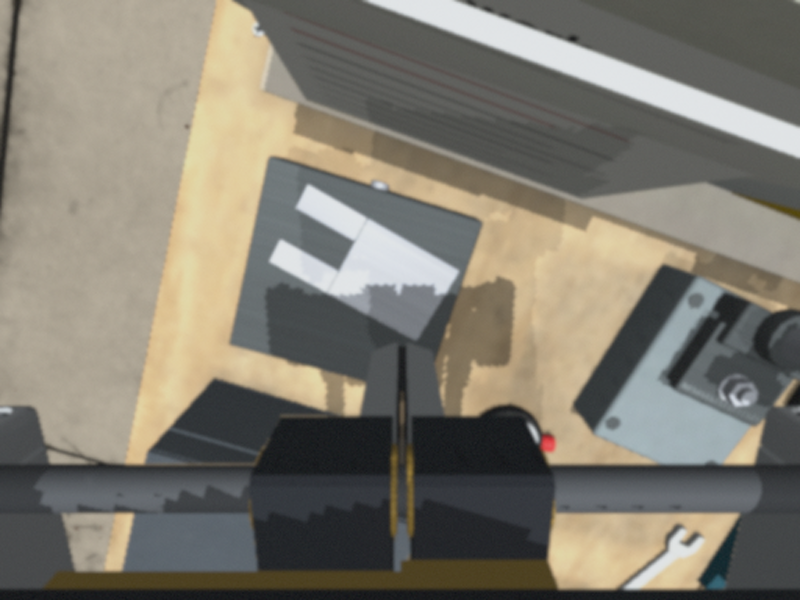

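The plain-end corners are at (459,269) and (418,341), outer prong tips at (309,184) and (270,262). Plate corners are (271,156), (482,221) and (231,343).

Run:
```python
from h import *
def r(l,z): return (ray('w2',np.array(l)/1.5625-.2,z)*1000).round(1)[:,:2]
s=r([(459,269),(418,341),(270,262),(309,184)],.043); print(s.tolist(),np.linalg.norm(np.diff(s,axis=0),axis=1))
t=(s[0]+s[1])/2;h=(s[2]+s[3])/2; d=h-t; print('tail',t,'c',(t+h)/2,'ang',np.arctan2(d[1],d[0]))
print('plate',r([(271,156),(482,221),(231,343)],.04).tolist())
```

```text
[[561.6, 169.7], [505.6, 178.5], [526.4, 288.1], [582.2, 277.2]] [ 56.68721196 111.55626383  56.85463921]
tail [533.6 174.1] c [543.95  228.375] ang 1.3823631678433197
plate [[590.6, 304.6], [595.3, 166.2], [461.5, 300.3]]
```

Converted, 75 mm / 1000 = 0.075, 40 mm / 1000 = 0.04.

Call:
arm_command --plan '[[[0,0,0.04,0,0,0,1],[0,0,0.075,0,0,0,1],[0,0,0.075,0,0,0,1],[0,0,0.075,0,0,0,1],[0,0,0.075,0,0,0,1]]]'

```text
time_s: 3.1
ee_pos: [0.536, 0.2004, 0.0863]
eef_rot: [3.141, -0.005, 0.327]
force: [0.2, 0.5, -0.2]
grip_width: 0.0003
grip_force: 0.0
```

```bash
python3 -c "
from h import *
go(541,217,46)"
```

```text
t 3.1 ee [536.  200.4  86.3] rot [ 3.141 -0.005  0.327] F [ 0.2  0.5 -0.2] | shift x,y,z: 10.1 -14.1 40.3 turn z: None
```

Converted, 43 mm / 1000 = 0.043, 42 mm / 1000 = 0.042.

Call:
arm_command --plan '[[[0.01,-0.014,0.02,0,0,0,1],[0.01,-0.014,0.038,0,0,0,1],[0.01,-0.014,0.041,0,0,0,1],[0.01,-0.014,0.042,0,0,0,1],[0.01,-0.014,0.043,0,0,0,1],[0.01,-0.014,0.043,0,0,0,1]]]'

```text
time_s: 3.7
ee_pos: [0.5408, 0.2169, 0.0433]
eef_rot: [-3.141, -0.004, 0.327]
force: [-2.7, 1.4, 10.3]
grip_width: 0.0008
grip_force: 4.9
```

Converted, 37 mm / 1000 = 0.037, 35 mm / 1000 = 0.035.

Call:
arm_command --plan '[[[-0.001,0.002,0,0,0,0,1],[-0.003,0.006,0,0,0,0,1],[-0.006,0.01,0,0,0,0,1],[-0.008,0.015,0,0,0,0,1],[-0.011,0.019,0,0,0,0,1],[-0.013,0.024,0,0,0,0,1],[-0.016,0.028,0,0,0,0,1],[-0.018,0.032,0,0,0,0,1],[-0.02,0.035,0,0,0,0,1],[-0.021,0.037,0,0,0,0,1],[-0.021,0.037,0,0,0,0,1]]]'

```text
time_s: 4.8
ee_pos: [0.5332, 0.1748, 0.0433]
eef_rot: [3.141, -0.005, 0.326]
force: [0.5, -0.2, 8.6]
grip_width: 0.0004
grip_force: 4.4
```

Run:
```python
from h import *
a,_=snap('side','d1'); go(533,175,46)
p=a[205:300,205:315]; cv2.imwrite('pics/c1.png',cv2.resize(p,None,fx=6,fy=6,interpolation=cv2.INTER_CUBIC))
```

```text
t 4.85 ee [533.2 174.8  43.3] rot [ 3.141 -0.005  0.327] F [-0.1 -0.6  9.7] | shift x,y,z: -0.1 -0.2 -2.7 turn z: None
```

View pics/c1.png

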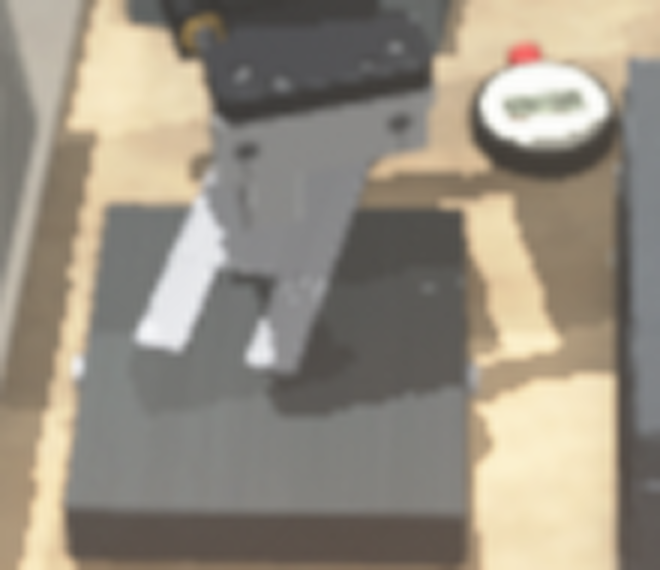

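Converted, -110 mm / 1000 = -0.11, -80 mm / 1000 = -0.08, -1.055 rad / 3.1416 = -0.3358.

Call:
arm_command --plan '[[[0,0,-0.01,0,0,0,1],[0,0,-0.04,0,0,0,1],[-0.014,0.026,-0.08,0,0,-0.0477,0],[-0.014,0.026,-0.11,0,0,-0.0955,-1],[-0.014,0.026,-0.11,0,0,-0.1432,-1],[-0.014,0.026,-0.11,0,0,-0.191,-1],[-0.014,0.026,-0.11,0,0,-0.2387,-1],[-0.014,0.026,-0.11,0,0,-0.2865,-1],[-0.014,0.026,-0.11,0,0,-0.3358,-1],[-0.014,0.026,-0.11,0,0,-0.3358,-1],[-0.014,0.026,-0.11,0,0,-0.3358,-1]]]'

```text
time_s: 5.95
ee_pos: [0.5266, 0.1455, 0.1511]
eef_rot: [3.14, -0.0, 1.377]
force: [0.6, 0.3, 0.6]
grip_width: 0.0696
grip_force: 0.0
```

Run:
```python
from h import *
a,_=snap('wrist','w3'); go(528,145.6,22.5,1.382)
cv2.imwrite('pics/w3b.png',cv2.resize(a,(800,600),interpolation=cv2.INTER_CUBIC))
```

```text
t 6.0 ee [526.6 145.5 150.8] rot [ 3.141 -0.     1.378] F [ 1.5 -0.2 -0.1] | shift x,y,z: 0.4 1.4 128.3 turn z: -0.004
```

View pics/w3b.png

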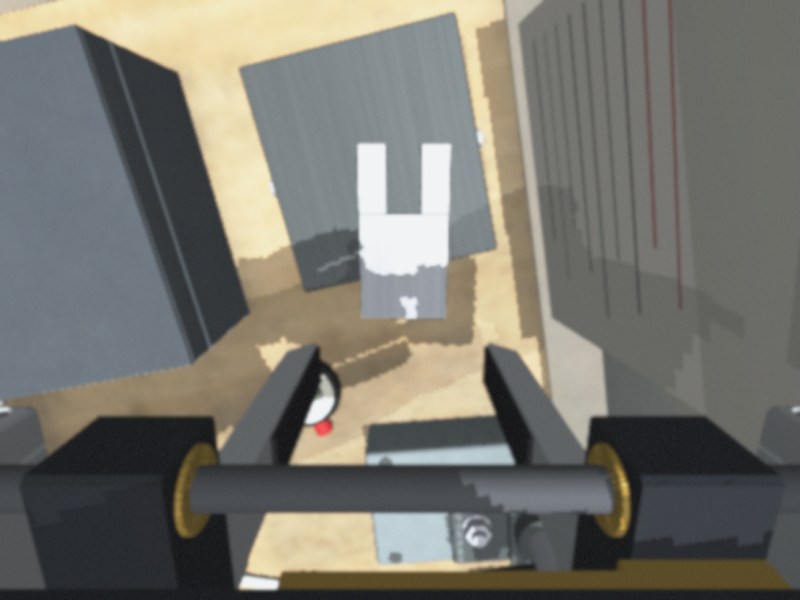

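The shim overhangs the edge well and lines up with the tool. Tail corners are (361,318) and (446,318), tips (357,143) and (451,143), plate edge (304,291) to (495,247).

Run:
```python
from h import *
def r(l,z): return (ray('w3',np.array(l)/1.5625-.2,z)*1000).round(1)[:,:2]
s=r([(446,318),(361,318),(357,143),(451,143)],.043); print(s.tolist(),np.linalg.norm(np.diff(s,axis=0),axis=1))
t=(s[0]+s[1])/2;h=(s[2]+s[3])/2; d=h-t; u=d/np.linalg.norm(d);a=np.arctan2(d[1],d[0]); print('tail',t,'ang',a)
print('plate',r([(304,291),(495,247)],.04).tolist())
g=t+13*u; print(g); go(g[0],g[1],22,a)
```

```text
[[552.3, 127.0], [497.1, 137.8], [518.4, 245.3], [573.5, 234.5]] [ 56.2465999  109.58987179  56.14846391]
tail [524.7 132.4] ang 1.3756378996782266
plate [[463.9, 162.3], [591.2, 167.0]]
[527.22098544 145.15322047]
t 6.0 ee [526.6 145.5 150.8] rot [ 3.141 -0.     1.378] F [ 1.5 -0.2 -0.1] | shift x,y,z: -0.2 0.7 128.8 turn z: 0.002
```

Converted, 128 mm / 1000 = 0.128, 118 mm / 1000 = 0.118.

Call:
arm_command --plan '[[[0,0.0005,0.045,0,0,0,-1],[0,0.0005,0.09,0,0,0,-1],[0,0.0005,0.118,0,0,0,-1],[0,0.0005,0.128,0,0,0,-1],[0,0.0005,0.128,0,0,0,-1],[0,0.0005,0.128,0,0,0,1],[0,0.0005,0.128,0,0,0,1],[0,0.0005,0.128,0,0,0,1],[0,0.0005,0.128,0,0,0,1],[0,0.0005,0.128,0,0,0,1],[0,0.0005,0.128,0,0,0,1],[0,0.0005,0.128,0,0,0,1]]]' --squeeze 45

```text
time_s: 7.2
ee_pos: [0.5264, 0.1446, 0.0217]
eef_rot: [-3.14, 0.002, 1.379]
force: [-2.3, -5.8, -1.5]
grip_width: 0.0546
grip_force: 47.3
```

Converted, -100 mm / 1000 = -0.1, -90 mm / 1000 = -0.09.

Call:
arm_command --plan '[[[0,0,-0.003,0,0,0,1],[0,0,-0.008,0,0,0,1],[0,0,-0.02,0,0,0,1],[0,0,-0.05,0,0,0,1],[0,0,-0.09,0,0,0,1],[0,0,-0.1,0,0,0,1],[0,0,-0.1,0,0,0,1],[0,0,-0.1,0,0,0,1]]]'

```text
time_s: 8.0
ee_pos: [0.5265, 0.1455, 0.1211]
eef_rot: [-3.141, 0.0, 1.381]
force: [-0.2, 0.9, -2.9]
grip_width: 0.0546
grip_force: 45.0
```

```bash
cat >> h.py <<'E'
def shimfit(f,zlo,zhi):
    W=world(f); q=np.load(f'pics/{f}.npz'); o=ctrl.get_obs()
    x,y,z=(o['ee_pos']); yw=o['eef_rot'][2]; c,s=np.cos(yw),np.sin(yw)
    X=(W[...,0]-x)*c+(W[...,1]-y)*s; Y=(W[...,0]-x)*s-(W[...,1]-y)*c; Z=W[...,2]-z
    m=(X>.012)&(X<.13)&(abs(Y)<.026)&(Z>zlo)&(Z<zhi)
    A=np.c_[X[m],Y[m],np.ones(m.sum())]; 
    k=np.ones(len(A),bool)
    for _ in range(3):
        b=np.linalg.lstsq(A[k],Z[m][k],rcond=None)[0]; e=Z[m]-A@b; k=abs(e)<.003
    print('pts',k.sum(),'slope x,y',b[:2].round(4),'top rel TCP at x=0 mm',(b[2]*1000).round(1),'x max/min',(X[m][k].max()*1000).round(1),(X[m][k].min()*1000).round(1),'Y',(Y[m][k].min()*1000).round(1),(Y[m][k].max()*1000).round(1),'res',(e[k].std()*1000).round(2))
E
python3 - <<'E'
from h import *
snap('wrist','w4'); go(0,0,0); shimfit('w4',-.03,.06)
snap('side','d4'); shimfit('d4',0.0,.04)
E
```

```text
t 8.05 ee [526.3 145.4 120.6] rot [-3.140e+00  1.000e-03  1.381e+00] F [ 0.4  0.1 -1.2] | shift x,y,z: -241.8 -489.5 120.6 turn z: None
pts 11525 slope x,y [-0.0191 -0.0003] top rel TCP at x=0 mm 20.6 x max/min 97.8 12.0 Y -26.0 26.0 res 0.63
pts 643 slope x,y [-0.0185  0.0028] top rel TCP at x=0 mm 21.0 x max/min 101.1 12.1 Y -25.9 25.9 res 1.1
```

Converted, -162 mm / 1000 = -0.162, -130 mm / 1000 = -0.13, 1.489 rad / 3.1416 = 0.474.

Call:
arm_command --plan '[[[-0.01,-0.005,-0.04,0,0,0,1],[-0.04,-0.018,-0.085,0,0,0.0318,1],[-0.08,-0.035,-0.13,0,0,0.0764,1],[-0.12,-0.053,-0.13,0,0,0.121,1],[-0.162,-0.071,-0.13,0,0,0.1655,1],[-0.162,-0.071,-0.13,0,0,0.2101,1],[-0.162,-0.071,-0.13,0,0,0.2546,1],[-0.162,-0.071,-0.13,0,0,0.2992,1],[-0.162,-0.071,-0.13,0,0,0.3438,1],[-0.162,-0.071,-0.13,0,0,0.3883,1],[-0.162,-0.071,-0.13,0,0,0.4329,1],[-0.162,-0.071,-0.13,0,0,0.474,1]]]'

```text
time_s: 9.3
ee_pos: [0.4265, -0.0003, 0.2508]
eef_rot: [-3.142, 0.002, -0.113]
force: [0.6, -0.1, -1.2]
grip_width: 0.0543
grip_force: 45.0
```

Run:
```python
from h import *
a,_=snap('wrist','w5'); go(426.3,-.8,60,-.108); shimfit('w5',-.03,.06)
cv2.imwrite('pics/w5b.png',cv2.resize(a,(800,600),interpolation=cv2.INTER_CUBIC))
W=world('w5'); m=(abs(W[...,2]-.045)<.004)&(W[...,0]>.44)&(W[...,0]<.65)&(W[...,1]<.08)&(W[...,1]>-.1)
R=cv2.minAreaRect((W[m][:,:2]*1000).astype(np.float32));print(m.sum(),np.median(W[m][:,2]),R,cv2.boxPoints(R).round(1).tolist())
```

```text
t 9.35 ee [ 4.265e+02 -3.000e-01  2.508e+02] rot [ 3.142e+00  2.000e-03 -1.210e-01] F [ 0.2  0.2 -2.3] | shift x,y,z: -0.2 0.5 190.8 turn z: -0.013
pts 11463 slope x,y [-0.0212  0.0007] top rel TCP at x=0 mm 20.7 x max/min 97.2 12.0 Y -26.0 26.0 res 0.63
2934 0.04427404554130948 ((535.0211181640625, -19.960594177246094), (99.94570922851562, 128.48065185546875), 82.70814514160156) [[465.0, -61.400001525878906], [592.4000244140625, -77.69999694824219], [605.0999755859375, 21.5], [477.6000061035156, 37.79999923706055]]
```

View pics/w5b.png

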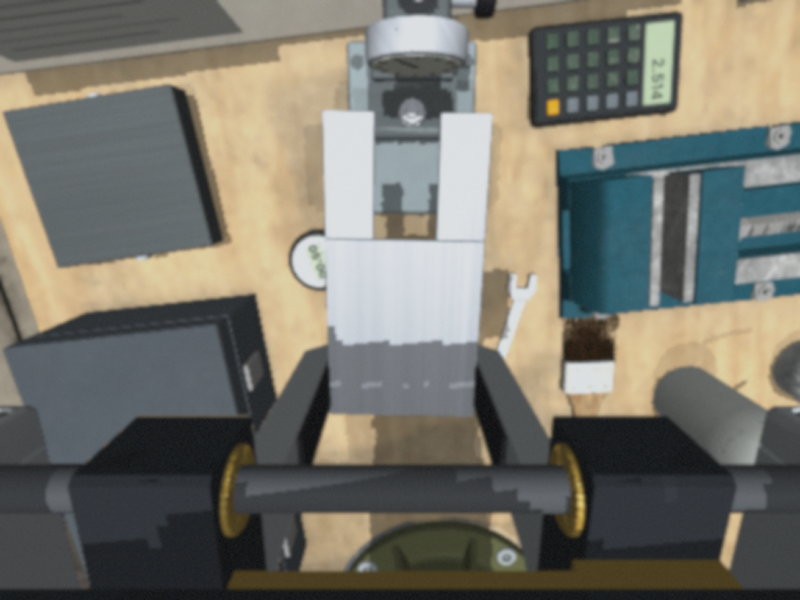

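The shim is held level between the fingers. The nut is at (412,108), centred between the prongs; the stand's front edge shows through the slot near row 212. I'll remeasure now that the arm has stopped, since w1 was taken while moving.

Call:
arm_command --plan '[[[0,0,0,0,0,0,1],[0,0,0,0,0,0,1]]]'

```text
time_s: 9.55
ee_pos: [0.4267, -0.0003, 0.2514]
eef_rot: [-3.142, 0.001, -0.104]
force: [-0.2, -0.2, -2.6]
grip_width: 0.0543
grip_force: 45.0
```

Run:
```python
from h import *
def fit(f,lo=.041,hi=.048):
    W=world(f); m=(W[...,2]>lo)&(W[...,2]<hi)&(W[...,0]>.44)&(W[...,0]<.65)&(W[...,1]<.08)&(W[...,1]>-.1)
    m=cv2.morphologyEx(m.astype(np.uint8),cv2.MORPH_OPEN,np.ones((3,3)))>0
    R=cv2.minAreaRect((W[m][:,:2]*1000).astype(np.float32));print(f,m.sum(),np.median(W[m][:,2]).round(4),R,cv2.boxPoints(R).round(1).tolist())
snap('wrist','w6'); go(426.3,-.8,60,-.108); shimfit('w6',-.03,.06); fit('w6')
snap('side','d6'); fit('d6'); fit('d0')
# nut tops
for f in('w6','d0','d6'):
    W=world(f); m=(W[...,2]>.074)&(W[...,2]<.083)&(abs(W[...,0]-.549)<.02)&(abs(W[...,1]+.015)<.025)
    if m.sum(): print(f,'nut',m.sum(),np.median(W[m],0).round(4),W[m].min(0).round(4),W[m].max(0).round(4))
    m=(W[...,2]>.185)&(W[...,2]<.2)&(abs(W[...,0]-.57)<.06)&(abs(W[...,1]+.015)<.05)
    if m.sum(): print(f,'top',m.sum(),np.median(W[m],0).round(4))
print('nutray',ray('w6',np.array([[412,108]])/1.5625-.2,.077)*1000)
# subpixel shim corners
d=np.load('pics/w6.npz')['d'];z=np.load('pics/w6.npz');
p=z['p'];cv2.imwrite('pics/w6c.png',cv2.resize(p[0:280,190:330],None,fx=4,fy=2,interpolation=cv2.INTER_CUBIC))
```

```text
t 9.6 ee [ 4.267e+02 -3.000e-01  2.516e+02] rot [-3.142e+00  1.000e-03 -1.040e-01] F [ 0.3 -0.4 -1.2] | shift x,y,z: -0.4 0.5 191.6 turn z: 0.004
pts 11443 slope x,y [-0.0199  0.0011] top rel TCP at x=0 mm 20.7 x max/min 97.2 12.0 Y -26.0 26.0 res 0.64
w6 2864 0.0444 ((535.5791625976562, -19.56671142578125), (99.47564697265625, 128.2870330810547), 83.68170166015625) [[466.3999938964844, -61.900001525878906], [593.9000244140625, -76.0999984741211], [604.7999877929688, 22.799999237060547], [477.29998779296875, 36.900001525878906]]
d6 810 0.0441 ((538.3854370117188, -16.915180206298828), (102.68165588378906, 128.53036499023438), 83.93272399902344) [[469.1000061035156, -61.20000076293945], [596.9000244140625, -74.80000305175781], [607.7000122070312, 27.299999237060547], [479.8999938964844, 40.900001525878906]]
d0 802 0.0441 ((538.237060546875, -18.2486572265625), (101.79837036132812, 128.9856719970703), 83.84600830078125) [[468.70001220703125, -61.900001525878906], [596.9000244140625, -75.80000305175781], [607.7999877929688, 25.399999618530273], [479.6000061035156, 39.29999923706055]]
w6 nut 89 [ 0.5463 -0.0213  0.0779] [ 0.5395 -0.0275  0.074 ] [ 0.5543 -0.0143  0.0796]
w6 top 1235 [ 0.5656 -0.0231  0.1894]
d0 nut 14 [ 0.551  -0.0179  0.0775] [ 0.5463 -0.0256  0.074 ] [ 0.5566 -0.0106  0.0789]
d0 top 126 [ 0.5828 -0.0178  0.1904]
d6 nut 16 [ 0.5502 -0.0163  0.0773] [ 0.5443 -0.0249  0.0741] [ 0.5564 -0.0127  0.0804]
d6 top 124 [ 0.5829 -0.0178  0.1908]
nutray [[548.89940673 -20.22051181  77.        ]]
```

Run:
```python
from h import *
o=ctrl.get_obs();x,y,z=o['ee_pos'];yw=o['eef_rot'][2];c,s=np.cos(yw),np.sin(yw)
P=[]
for uv,h in [((329,413),.021),((476,416),.021),((491,114),.0188),((323,111),.0188)]:
    w=ray('w6',np.array([uv])/1.5625-.2,z+h)[0]-[x,y,0]; P.append([(w[0]*c+w[1]*s)*1000,(w[0]*s-w[1]*c)*1000])
P=np.array(P);print(P.round(1)); t=P[:2].mean(0);h=P[2:].mean(0);print('tail',t,'head',h,'yaw(tool)',np.arctan2(*(h-t)[::-1]))
u=np.array([np.cos(-.109),np.sin(-.109)])
F=np.array([472.5,-12.3])
for tail in(-62,-30):
    for L in (0,): T=F+u*(tail-t[0]); print(tail,T.round(1)); go(T[0],T[1],40,-.109)
```

```text
[[-11.7 -28.3]
 [-13.   28.5]
 [ 96.1  29. ]
 [ 97.  -26. ]]
tail [-12.36237126   0.12532138] head [96.58980968  1.48988143] yaw(tool) 0.012523739249279261
-62 [423.2  -6.9]
t 9.65 ee [ 4.267e+02 -3.000e-01  2.516e+02] rot [-3.142e+00  1.000e-03 -1.050e-01] F [-0.2  0.1 -1.5] | shift x,y,z: -2.9 6.9 211.6 turn z: 0.004
-30 [455.  -10.4]
t 9.65 ee [ 4.267e+02 -3.000e-01  2.516e+02] rot [-3.142e+00  1.000e-03 -1.050e-01] F [-0.2  0.1 -1.5] | shift x,y,z: 29.1 7.1 211.6 turn z: 0.004
```

Converted, 213 mm / 1000 = 0.213, 6.5 mm / 1000 = 0.0065, 0.02 rad / 3.1416 = 0.0064.

Call:
arm_command --plan '[[[-0.003,0.006,0.045,0,0.0064,0,1],[-0.003,0.0065,0.09,0,0.0064,-0.0019,1],[-0.003,0.0065,0.135,0,0.0064,-0.0019,1],[-0.003,0.0065,0.175,0,0.0064,-0.0019,1],[-0.003,0.0065,0.2,0,0.0064,-0.0019,1],[-0.003,0.0065,0.213,0,0.0064,-0.0019,1],[-0.003,0.0065,0.213,0,0.0064,-0.0019,1],[-0.003,0.0065,0.213,0,0.0064,-0.0019,1]]]'

```text
time_s: 10.45
ee_pos: [0.4234, -0.0065, 0.0394]
eef_rot: [3.142, -0.02, -0.1]
force: [0.5, 0.3, -2.0]
grip_width: 0.0546
grip_force: 45.0
```

Run:
```python
from h import *
go(423.2,-6.9,30,-.109); snap('wrist','w7'); shimfit('w7',-.01,.06); snap('side','d7')
p=np.load('pics/d7.npz')['p'];cv2.imwrite('pics/d7c.png',cv2.resize(p[130:240,210:320],None,fx=5,fy=5,interpolation=cv2.INTER_CUBIC))
p=np.load('pics/w7.npz')['p'];cv2.imwrite('pics/w7b.png',cv2.resize(p[:290],None,fx=1.5,fy=1.5))
```

```text
t 10.45 ee [423.4  -6.5  39.4] rot [ 3.142 -0.02  -0.1  ] F [ 0.5  0.3 -2. ] | shift x,y,z: -0.1 0.4 9.4 turn z: 0.009
pts 15513 slope x,y [0.0141 0.0005] top rel TCP at x=0 mm 20.2 x max/min 128.1 12.0 Y -26.0 26.0 res 1.11
```

Converted, 11 mm / 1000 = 0.011, 10 mm / 1000 = 0.01.

Call:
arm_command --plan '[[[0,0.0004,0.006,0,0,0,1],[0,0.0004,0.01,0,0,0,1],[0,0.0004,0.011,0,0,0,1],[0,0.0004,0.011,0,0,0,1],[0,0.0004,0.011,0,0,0,1]]]'

```text
time_s: 11.05
ee_pos: [0.4233, -0.0069, 0.028]
eef_rot: [3.142, -0.02, -0.101]
force: [0.9, 0.5, -2.0]
grip_width: 0.0548
grip_force: 45.0
```

```bash
cat > sf.py <<'E'
import sys
from h import *
def tf(f):
    W=world(f);o=ctrl.get_obs();x,y,z=o['ee_pos'];yw=o['eef_rot'][2];c,s=np.cos(yw),np.sin(yw)
    return (W[...,0]-x)*c+(W[...,1]-y)*s,(W[...,0]-x)*s-(W[...,1]-y)*c,W[...,2]
snap('wrist',sys.argv[1]); X,Y,Z=tf(sys.argv[1])
for a in range(10,130,10):
    r=[]
    for y0,y1 in((-.026,-.013),(-.009,.009),(.014,.027)):
        m=(abs(X-a/1000)<.004)&(Y>y0)&(Y<y1)&(Z>.02); r.append(np.median(Z[m])*1000 if m.sum()>5 else np.nan)
    print(a,np.round(r,1))
E
python3 sf.py w8; python3 -c "
from h import *
go(423.2,-6.9,30,-.109)"
```

```text
10 [48.7 48.7 48.9]
20 [143. 143. 143.]
30 [48.8 48.9 48.9]
40 [48.8 48.8 48.8]
50 [48.8 48.8 48.8]
60 [48.9 44.3 48.8]
70 [48.8 44.3 48.9]
80 [48.8 44.3 48.9]
90 [48.9 44.3 48.9]
100 [44.5 44.3 44.2]
110 [62.7 62.7 62.9]
120 [63.2 69.3 63.2]
t 11.1 ee [423.4  -6.9  28. ] rot [ 3.142 -0.02  -0.101] F [ 1.1  0.5 -1.6] | shift x,y,z: -0.2 0.0 -2.0 turn z: 0.008
```

Converted, 32 mm / 1000 = 0.032, 1.1 mm / 1000 = 0.0011.

Call:
arm_command --plan '[[[0,0,0.0007,0,0,0,1],[0.003,0,0.0008,0,0,0,1],[0.007,0,0.0009,0,0,0,1],[0.011,0.0001,0.0009,0,0,0,1],[0.015,0.0001,0.001,0,0,0,1],[0.019,0.0002,0.0011,0,0,0,1],[0.023,0.0002,0.0012,0,0,0,1],[0.027,0.0002,0.0013,0,0,0,1],[0.03,0.0002,0.0013,0,0,0,1],[0.032,0.0002,0.0014,0,0,0,1],[0.032,0.0002,0.0014,0,0,0,1]]]'

```text
time_s: 12.2
ee_pos: [0.4553, -0.0104, 0.0272]
eef_rot: [3.142, -0.02, -0.101]
force: [0.0, 0.5, -1.1]
grip_width: 0.0545
grip_force: 45.0
```

```bash
python3 sf.py w9; python3 -c "
from h import *
go(455,-10.4,27,-.109)
p=np.load('pics/w9.npz')['p'];cv2.imwrite('pics/w9b.png',cv2.resize(p[:280],None,fx=1.5,fy=1.5))"
```

```text
10 [47.9 47.9 48. ]
20 [142.2 142.2 142.3]
30 [48.  48.1 48. ]
40 [47.9 47.9 48. ]
50 [47.9 48.  48. ]
60 [47.9 44.2 47.9]
70 [47.9 44.2 48.1]
80 [63.1 63.3 63.2]
90 [63.2 73.8 63.2]
100 [63.2 64.2 63.1]
110 [63.2 63.2 63.3]
120 [70.1 73.8 70.1]
t 12.25 ee [455.1 -10.3  27.1] rot [ 3.142 -0.02  -0.101] F [-0.3 -0.3 -1.7] | shift x,y,z: -0.1 0.1 0.1 turn z: 0.008
```

View pics/w9b.png

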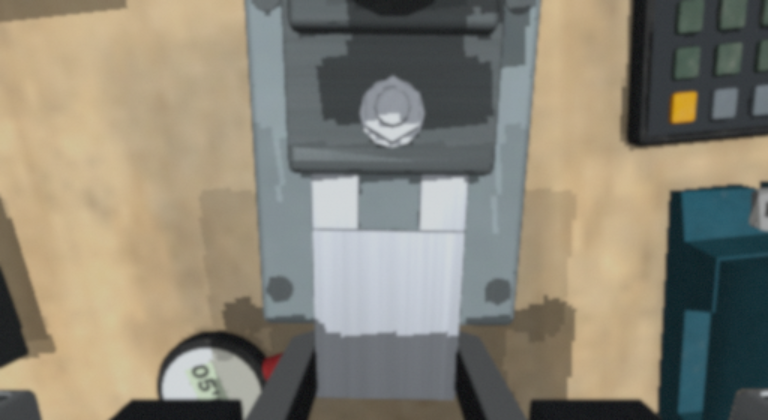

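The prongs are under the nose and centred on the nut at (392,108): prongs span 312–467, base sides 257–527. Next: lower to the base, release with a small opening, and raise.

Converted, 0.7 mm / 1000 = 0.0007, 0.4 mm / 1000 = 0.0004.

Call:
arm_command --plan '[[[0,0,0.0004,0,0,0,1],[0,0,0.0007,0,0,0,1],[0,0,0.0007,0,0,0,1],[0,0,0.0007,0,0,0,-0.45],[0,0,0.0007,0,0,0,-0.45],[0,0,0.0007,0,0,0,-0.45],[0,0,0.0007,0,0,0,-0.45],[0,0,0.0007,0,0,0,-0.45],[0,0,0.0007,0,0,0,-0.45],[0,0,0.0007,0,0,0,-0.45]]]'

```text
time_s: 13.25
ee_pos: [0.4551, -0.0103, 0.0265]
eef_rot: [3.142, -0.02, -0.101]
force: [0.3, -0.4, 0.2]
grip_width: 0.068
grip_force: 0.0
```

```bash
python3 sf.py w10; python3 -c "
from h import *
go(455,-10.4,27,-.109)"
```

```text
10 [47.3 47.2 47.3]
20 [141.4 141.5 141.5]
30 [47.4 47.3 47.4]
40 [47.3 47.3 47.3]
50 [47.3 47.3 47.3]
60 [47.2 44.2 47.2]
70 [47.3 44.2 47.2]
80 [63.1 63.3 63.2]
90 [63.2 73.8 63.1]
100 [63.3 64.2 63.2]
110 [63.2 63.2 63.2]
120 [70.2 73.  70.1]
t 13.3 ee [455.1 -10.4  26.5] rot [ 3.142 -0.02  -0.101] F [-0.3 -0.1  0.6] | shift x,y,z: -0.1 0.1 -0.5 turn z: 0.008
```

Converted, -50 mm / 1000 = -0.05, -42 mm / 1000 = -0.042, -0.02 rad / 3.1416 = -0.0064.

Call:
arm_command --plan '[[[0,0,-0.015,0,0,0,-0.45],[0,0,-0.05,0,0,0,-0.45],[-0.02,0,-0.05,0,-0.0064,0.0025,0.36],[-0.042,0,-0.05,0,-0.0064,0.0025,0.36],[-0.042,0,-0.05,0,-0.0064,0.0025,0.36],[-0.042,0,-0.03,0,-0.0064,0.0025,0.36],[-0.042,0,0,0,-0.0064,0.0025,0.36],[-0.042,0,0,0,-0.0064,0.0025,0.36],[-0.042,0,0,0,-0.0064,0.0025,0.36]]]'

```text
time_s: 14.2
ee_pos: [0.4137, -0.0062, 0.026]
eef_rot: [-3.142, 0.001, -0.109]
force: [-0.3, -0.2, 0.3]
grip_width: 0.0297
grip_force: 0.0
```

Run:
```python
from h import *
a,_=snap('wrist','w11'); go(455,-10.4,27,-.109)
cv2.imwrite('pics/w11b.png',cv2.resize(a[:280],None,fx=1.5,fy=1.5,interpolation=cv2.INTER_CUBIC)); print(ctrl.get_obs()['grip_width'])
```

```text
t 14.25 ee [414.1  -6.2  26.6] rot [-3.142e+00 -1.000e-03 -1.090e-01] F [ 0.4  0.7 -0.2] | shift x,y,z: 41.2 -0.3 -0.4 turn z: -0.0
0.030096868486985916
```

View pics/w11b.png

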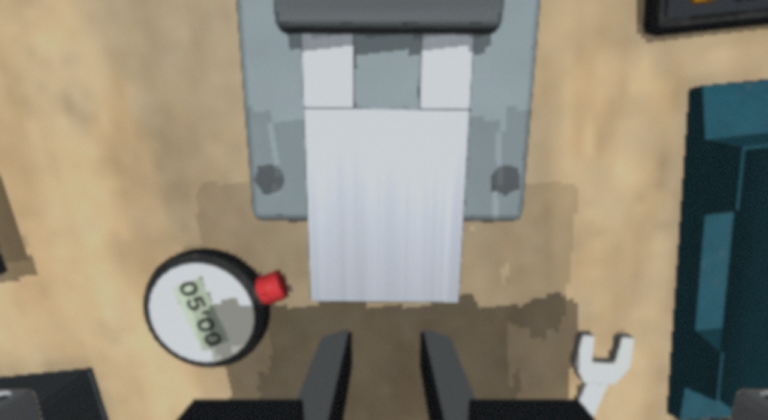

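Shim tail edge spans (311,301)–(459,301) and base front corners are (254,218) and (522,218); the shim lies square and the fingers wait in front of it.

Converted, 42 mm / 1000 = 0.042, 39 mm / 1000 = 0.039.

Call:
arm_command --plan '[[[0.006,0,0,0,0,0,0.36],[0.012,0,0,0,0,0,0.36],[0.017,0,0,0,0,0,0.36],[0.021,0,0,0,0,0,0.36],[0.025,0,0,0,0,0,0.36],[0.029,0,0,0,0,0,0.36],[0.033,0,0,0,0,0,0.36],[0.036,0,0,0,0,0,0.36],[0.039,0,0,0,0,0,0.36],[0.042,0,0,0,0,0,0.36],[0.042,0,0,0,0,0,0.36]]]'

```text
time_s: 15.35
ee_pos: [0.4554, -0.0107, 0.0257]
eef_rot: [-3.142, -0.0, -0.109]
force: [-0.5, -0.1, -0.3]
grip_width: 0.0298
grip_force: 0.0
```

Run:
```python
from h import *
a,_=snap('wrist','w12'); go(455,-10.4,27,-.109); print(ctrl.get_obs()['force'])
def r(f,l,z): return (ray(f,np.array(l)/1.5-.2,z)*1000)[:,:2]
t=r('w11',[(311,301),(459,301)],.048); e=r('w11',[(254,218.5),(522,219)],.045); print(t.round(1).tolist(),e.round(1).tolist())
u=np.array([np.cos(-.109),np.sin(-.109)]); print('overhang',(t.mean(0)-e.mean(0))@u)
cv2.imwrite('pics/w12b.png',cv2.resize(a[60:280,90:420],None,fx=2.4,fy=2.4,interpolation=cv2.INTER_CUBIC))
```

```text
t 15.4 ee [455.2 -10.7  25.6] rot [-3.142  0.    -0.109] F [ 0.1 -0.  -1. ] | shift x,y,z: -0.2 -0.3 -1.4 turn z: -0.0
[ 0.05146507 -0.02679357 -0.96758522]
[[445.5, 18.9], [439.4, -36.6]] [[478.1, 35.4], [467.2, -61.9]]
overhang -30.466847990404386
```

Converted, 7 mm / 1000 = 0.007, 6 mm / 1000 = 0.006.

Call:
arm_command --plan '[[[0.002,0,0,0,0,0,0.36],[0.004,0,0,0,0,0,0.36],[0.006,0,0,0,0,0,0.36],[0.007,0,0,0,0,0,0.36],[0.007,0,0,0,0,0,0.36]]]'

```text
time_s: 15.9
ee_pos: [0.4622, -0.0115, 0.0257]
eef_rot: [-3.142, -0.0, -0.109]
force: [0.1, 0.3, 0.0]
grip_width: 0.0302
grip_force: 0.0
```

Run:
```python
from h import *
a,_=snap('wrist','w13'); go(463,-11.4,27,-.109)
cv2.imwrite('pics/w13b.png',cv2.resize(a[60:280,90:420],None,fx=2.4,fy=2.4,interpolation=cv2.INTER_CUBIC))
```

```text
t 15.95 ee [462.1 -11.4  25.7] rot [-3.142 -0.    -0.109] F [-0.1  0.2  0.2] | shift x,y,z: 0.9 -0.1 -1.3 turn z: -0.0
```

View pics/w13b.png

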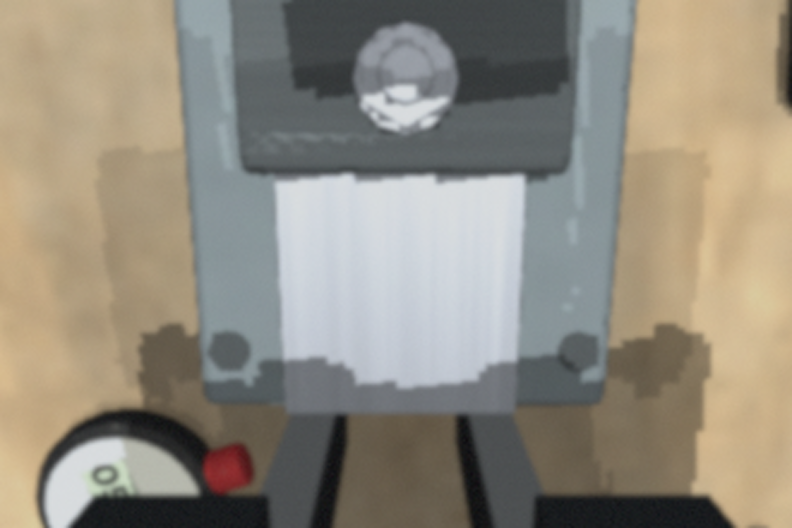

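The tail edge is at row 413 and the base front at row 403, so about 2 mm remain. I'll creep until the fingers touch the base's front.

Call:
arm_command --plan '[[[0.0005,0,0,0,0,0,0.36],[0.001,0,0,0,0,0,0.36],[0.0015,0,0,0,0,0,0.36],[0.002,0,0,0,0,0,0.36],[0.002,0,0,0,0,0,0.36]]]'

```text
time_s: 16.45
ee_pos: [0.4625, -0.0115, 0.0253]
eef_rot: [-3.142, 0.004, -0.109]
force: [-10.5, 0.5, 5.5]
grip_width: 0.0297
grip_force: 5.2
```

```bash
cat > m.py <<'E'
import sys
from h import *
f=sys.argv[1]; snap('wrist',f); go(463,-11.4,27,-.109)
W=world(f);u=np.array([np.cos(-.109),np.sin(-.109)]);v=np.array([-u[1],u[0]])
D=W[...,:2]-[.4725,-.0123]; a=D@u;b=D@v;z=W[...,2]
S=(abs(b)<.026)&(z>.0462)&(z<.049)&(a<.05)&(a>-.04)
B=(abs(b)>.031)&(abs(b)<.046)&(abs(z-.0444)<.0015)&(a<.05)
for y in range(-24,25,8):
    m=S&(abs(b-y/1000)<.004); print('shim',y,m.sum(),(np.percentile(a[m],1)*1000).round(1) if m.sum()>9 else None)
for y in(-42,-36,36,42):
    m=B&(abs(b-y/1000)<.003); print('base',y,m.sum(),(np.percentile(a[m],1)*1000).round(1) if m.sum()>9 else None)
m=(z>.0462)&(z<.049)&(a>.015)&(a<.05)&(abs(b)<.04);print('shim sides',np.percentile(b[m],[1,99])*1000)
m=(z>.062)&(z<.065)&(a>.06)&(a<.08)&(abs(b)<.05);print('foot sides',np.percentile(b[m],[1,99])*1000)
E
python3 m.py w14
```

```text
t 16.5 ee [462.5 -11.5  25.3] rot [-3.142  0.004 -0.109] F [-10.2   0.3   4.7] | shift x,y,z: 0.5 -0.1 -1.7 turn z: -0.0
shim -24 931 -1.1
shim -16 1241 -8.9
shim -8 1223 -0.0
shim 0 1216 -0.1
shim 8 1196 -0.1
shim 16 1240 -8.4
shim 24 928 -1.1
base -42 880 0.6
base -36 884 0.4
base 36 886 0.3
base 42 889 0.4
shim sides [-26.88362743  27.7661408 ]
foot sides [-32.88899307  31.49998933]
```

The fingers touch the base front at 10 N and the shim is flush to about 1 mm. Now back off, raise and check.

Converted, -60 mm / 1000 = -0.06, -40 mm / 1000 = -0.04.

Call:
arm_command --plan '[[[-0.002,0,0,0,0,0,0.36],[-0.008,0,0,0,0,0,0.36],[-0.03,0,0,0,0,0,0.36],[-0.04,0,-0.03,0,0,0,0.36],[-0.04,0,-0.06,0,0,0,0.36],[-0.04,0,-0.06,0,0,0,0.36],[-0.04,0,-0.06,0,0,0,0.36]]]'

```text
time_s: 17.2
ee_pos: [0.4244, -0.0073, 0.0859]
eef_rot: [3.142, -0.002, -0.109]
force: [-1.0, 0.7, -0.7]
grip_width: 0.0299
grip_force: 0.0
```

```bash
python3 m.py w15
```

```text
t 17.25 ee [424.   -7.3  85.2] rot [-3.142  0.    -0.109] F [ 0.5 -0.1  0. ] | shift x,y,z: 39.2 -0.1 58.2 turn z: -0.0
shim -24 372 -1.4
shim -16 510 -1.4
shim -8 521 -1.4
shim 0 504 -1.4
shim 8 531 -1.5
shim 16 516 -0.6
shim 24 377 -1.4
base -42 457 0.4
base -36 463 -0.3
base 36 476 0.3
base 42 464 0.4
shim sides [-26.77433208  27.93140775]
foot sides [-32.53890245  31.46525687]
```

```bash
python3 -c "
from station import ctrl
print(ctrl.hand_in())"
```

```text
the job is handed in; nothing more can be done
None
```

The shim is home under the foot, square, with its slot round the stud and its plain end 1–2 mm proud of the base's front edge (4 mm allowed). I handed the job in at about 17 s with the arm clear; no verdict came back.

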